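# Free a stuck battery pack from its charging dock

## Robot

A 6-joint arm with a two-finger parallel gripper is mounted at the origin on the work surface. World frame = base frame: x ahead of the robot, y to its left, z up, the work surface at z = 0. Lengths are in mm, angles in rad, forces in N, time in s.
With the tool pointing down it reaches from about 275 to 875 mm from the base axis. Payload 12.5 kg.
Tool frame: the origin (TCP) lies at the very end of the fingers, on their centre line; the grasp point (between the pads) lies 19 mm behind it (ctrl.grasp_offset is the distance from the TCP to the grasp point, in mm); y points along the fingers, z is the direction in which the jaws open and shut, and the axes are right-handed (so a half turn about y gives the same grasp; the last joint's range is limited). The gripper opens to 85 mm and grips with 20 to 120 N. Pads are 22 mm wide; open, the fingers measure 114 mm over their backs; the gripper's body (76 mm by 85 mm) begins 54 mm behind the grasp point. The pads swing forward as they close: fully open they stand 13 mm farther back than shut.
Start: joints at [1.223, 0.351, 1.652, -0, 1.139, -0.085], TCP at [142.851, 531.11, 231.29] pointing down, gripper open.
Joint ranges: [-2.75, 2.75], [-0.79, 2.1], [0.01, 2.65], [-1.57, 4.71], [0.07, 3.14], [-2.87, 2.87]. Speed limits (rad/s): [2.22, 2.22, 2.79, 3.14, 3.14, 3.14].

## Interface

Orientations are given as a 3x3 rotation matrix whose columns are the frame's x, y, z axes.
In Python, from rig import sense, eyes, ticket, ctrl gives the robot as it stands.
- The arm moves only by the tool jog_arm, never from a script. Its arguments are lists of equal length, an entry for each row: "slide": the shift along the tool's x, y, z normalised to -1 to 1, where 1 is 30 mm, a list of three; "yaw": the turn about the tool's y normalised to -1 to 1, where 1 is 0.12 rad. In form: {"slide": [[tx, ty, tz], ...], "yaw": [yaw, ...]}. A call has 1 to 20 rows; each row shifts and turns the commanded pose from where the row before left it, along the tool's axes as they then stand; what a row does not reach is not made up. A row lasts 1/12 s, in which the tool goes at most 41.7 mm and 7.16 degrees, less where a joint would pass 70% of its speed; a pose out of reach is approached as far as the arm can. A call with a number of a shift or a turn outside -1 to 1 is refused whole. A call with a gripper value outside its range is refused whole. "gripper" is the closure, from -1 (fully open) to 1 (shut), set as the call begins (left out, the last holds). The fingers move at their own pace and stop on an object; "force" is the grip in N (left out, the last holds). Time passes only in rows, so rows that do not move let the fingers close. It gives the time, the measured TCP pose, the force and the opening at its end, in the units of the state.
- sense(): the state, without advancing time (a new reading comes with each control period).
- eyes.get_image(name): name is "scene" or "top" or "wrist"; returns a dict with "color" (420x560x3 uint8, red, green, blue), "fx", "fy", "cx", "cy" (pixels), "R" (3x3) and "t" (3): a world point X has camera coordinates R X + t; the wrist camera has in their place "mount" (4x4, takes a point from camera to tool coordinates, whose origin is the TCP and whose axes are the tool frame's). Camera axes: x right, y down, z forward; pixel columns grow to the right and rows downward; lengths in mm; the calibration is good to about 2 mm. A picture is of the moment at which its call begins: read the wrist's pose just before it. There is no depth.
- ticket.hand_in(): hands the job in, once; it reports no verdict.
The state is a dict: "t": time; "qpos": joint angles; "joint_vel": joint speeds; "tau": joint torques, N m; "position": TCP position; "eef_rot": TCP orientation; "contact_force": force on the tool from outside, world axes, zero at the start; "ft_torque": the same for the moment, N m; "grip_width": opening from 0.0 (shut) to 1.0 (fully open).
Only numpy, scipy, OpenCV 4.12 (cv2) and the standard library are available. Lean on these libraries where they do the work, as an engineer would, in place of code of your own. Each camera call takes 0.05 s, during which the arm holds its last target. There are 200 camera calls.

## Task

The dock's contacts need wiping: lift the steel keeper collar up off the dock's post and put it in the steel tray. Then free the tightly gripped battery pack by rocking it by its tab, clearly leaning it first away from the post and then towards it, until it is loose, without lifting the dock off its base plate. Finish while holding the pack upright in the gripper just clear above the dock's pocket, no more than about a finger's width up, touching nothing else and with the tray and the small things around left as they are.

Things in the scene. Friction and masses are not known exactly. Their poses are not given: they have to be found in the camera images.
- dock_base: (all sizes in mm) aluminium base plate of the charging dock, 130 x 100, 8 thick, fixed to the counter, under the white dock (floor slab 115 x 80, 12 thick). Origin: on the counter directly below the centre of the dock's pocket (the plate reaches x -50 to +80, y -50 to +50); x points from the pocket to the post, 58 away; z up.
- dock (a joint): how far the white dock has been lifted off its base plate (m), 0 standing on it. The dock is guided straight up and down and is held down only by its own weight, 2.2 kg: pulling the pack straight up lifts the dock with it (from about 22 N) and does not free the pack.
- dock_mouth (a point): centre of the mouth of the dock's open pocket, at the height of its rim, 45 above the counter; axes as dock_base. The pocket is 66 (x) by 44 (y), its walls 8 thick and 25 high.
- pocket_floor (a point): centre of the pocket's floor, 20 above the counter. On each x side of the pocket a round spring-loaded steel rib, 14 above this floor, presses on the pack with about 25 N and so holds that side by friction with about 15 N (10 percent either way): both sides together hold more than the dock's weight, one side alone less. Tilt the gripper with the pack and let the side it leans on sink 1.
- post_seat (a point): the step on the upright steel post on which the collar rests, on the post's axis, 66 above the counter. Below it the post is 18 across, above it 11 across, up to 110 above the counter.
- collar_mid (a point): steel keeper collar, loose, 70 g, hanging on the post: an upright tube 24 outside, 15 bore, 36 high, with a flat tongue (16 wide, 4 thick) at its lower end that reaches 40 from the tube's axis along the collar's -x, over the pack's shoulder. This point: on the tube's axis, half-way up; z along the tube.
- pack_tab (a point): grey battery pack, loose, about 250 g: a block 50 (x) by 40 (y), 45 high, standing on the pocket's floor, with an upright tab in the middle of its top, 24 (x) by 12 (y), 45 high; grip the tab across its 12 mm (along y). This point: the tab's centre, 67.5 above the pack's underside; axes parallel to dock_base's when seated.
- pack_foot (a point): centre of the pack's underside. Leaning the pack along x by about 0.12 rad about its lower edge on one side slides the other side up by about 6; leaning it back about the raised side brings the first side up in turn, so it walks up and out; it is loose once its underside is some 18 above the pocket's floor. Play in the pocket: 2 at each y side, 8 at each x side.
- tray_floor (a point): open steel tray fixed to the counter, 150 (x) by 120 (y) outside, walls 3 thick and 20 high; this point is the centre of its inner floor, 3 above the counter; axes along its sides.
- tape: bystander, leave it alone: roll of paper tape, 50 across, 22 high; origin at the centre of its underside
- drops: bystander, leave it alone: small white dropper bottle, 36 across, 85 high; origin at the centre of its underside
- cream: bystander, leave it alone: white screw-lid jar, 60 across, 50 high; origin at the centre of its underside
- gallipot: bystander, leave it alone: small open steel pot, 64 across, 45 high; origin at the centre of its underside
- forceps: bystander, leave it alone: steel forceps lying flat, 125 long, 20 wide, 5 high; origin at the centre of its underside
- penlight: bystander, leave it alone: aluminium penlight lying flat, 120 long, 12 wide, 14 high; origin at the centre of its underside
Things that resemble listed ones, but are neither listed nor needed, are in the scene too. Of the things that look like the part that bears tray_floor, the smaller one is meant.

How it is judged (in metres and radians):
On the way, in this order (a step that is already met when the one before it is completed fails the run):
1. the collar is lifted clear of the post, in the gripper (z of collar_mid in the frame of post_seat above 0.064 m and contact force between the fingers and collar above 0.5 N), for 0.1 s.
2. the collar lies released in the tray (x of collar_mid in the frame of tray_floor between -0.07 and 0.07 m and y of collar_mid in the frame of tray_floor between -0.055 and 0.055 m and z of collar_mid in the frame of tray_floor below 0.025 m and contact force between the fingers and collar below 0.1 N and linear speed of collar below 0.02 m/s), for 0.2 s.
3. the pack, still in its pocket and in the gripper, leans at least 3 degrees away from the post (angle between pack_tab's own z axis and vertical above 0.05 rad and x of pack_tab in the frame of dock_base below -0.002 m and z of pack_foot in the frame of dock_base below 0.038 m and contact force between the fingers and pack above 1 N), for 0.1 s.
4. the pack, still in its pocket, leans at least 3 degrees towards the post (angle between pack_tab's own z axis and vertical above 0.05 rad and x of pack_tab in the frame of dock_base above 0.002 m and z of pack_foot in the frame of dock_base below 0.038 m and contact force between the fingers and pack above 1 N), for 0.1 s.
At the end, for the whole second after the job is handed in: The collar lies released and at rest in the tray; the pack is held still in the gripper, touching nothing else, upright within 10 degrees, its underside 2 to 35 mm above the pocket's rim and within 20 mm of the pocket's centre in plan; the dock stands on its base plate (within 2 mm) (all of step 2 and z of pack_foot in the frame of dock_base between 0.047 and 0.08 m and horizontal distance between pack_foot and dock_mouth below 0.02 m and angle between pack_tab's own z axis and vertical below 0.17 rad and contact force between the fingers and pack above 1 N and contact force between pack and dock_base below 0.1 N and linear speed of pack below 0.02 m/s and value of joint dock below 0.002 m); the arm keeps its last pose, push and grip.
It fails at once if the dock is lifted more than 5 mm off its base plate (value of joint dock above 0.005 m).
It fails at once if a bystander (tape, drops, cream, gallipot, forceps, penlight) is moved more than 30 mm (distance of any of tape, drops, cream, gallipot, forceps, penlight from where it was at the start of the episode above 0.03 m).
It also fails if it takes over 64 s, if anything falls off the work surface, if the arm or the gripper's body presses on something with over 40 N, if the wrist force passes 120 N, or if a joint passes its speed limit or range.

## Working session

There is one attempt and no reset: what is moved stays moved. The work goes in short steps, Python scripts to look and compute and a tool call to move; the robot and the scene stay as the last step left them, time stands still between calls to the robot, and variables do not carry over. Pictures are saved under pics/ and viewed, about 8 in all and at most 12, crops included, and the job is handed in when it is done.

Besides the shell and the picture viewer there is one more tool, called after "Call:" as a command line: name --pt "numbers of a row" for each row, then --argument value for the rest. jog_arm: Moves the arm, as the interface text tells. Scaled input: -1 to 1 covers 30 mm each way for a shift and 0.12 rad each way for a turn. Its arguments: {"type":"object","properties":{"slide":{"type":"array","items":{"type":"array","items":{"type":"number","minimum":-1,"maximum":1}}},"yaw":{"type":"array","items":{"type":"number","minimum":-1,"maximum":1}},"gripper":{"type":"number"},"force":{"type":"number"}},"required":["slide","yaw"]}

```bash
mkdir -p pics; ls; python3 - <<'E'
from rig import sense, eyes, ticket, ctrl
import cv2, numpy as np, pickle
s=sense(); print({k:np.round(v,3).tolist() for k,v in s.items()}, ctrl.grasp_offset)
d={}
for n in("scene","top"):
    im=eyes.get_image(n); d[n]=im
    cv2.imwrite(f"pics/{n}0.png",im["color"][:,:,::-1]); print(n,im["fx"],im["cx"],im["cy"],np.round(im["R"],3).tolist(),im["t"])
pickle.dump(d,open("cams.pkl","wb"))
E
```

```text
pics
{'t': 0.0, 'qpos': [1.223, 0.351, 1.652, 0.0, 1.139, -0.085], 'joint_vel': [0.0, -0.001, 0.0, -0.001, 0.0, 0.001], 'tau': [-0.001, -50.61, -29.142, -0.0, 0.004, 0.0], 'position': [142.743, 530.815, 230.745], 'eef_rot': [[0.966, -0.0, 0.26], [-0.26, -0.001, 0.966], [-0.0, -1.0, -0.001]], 'contact_force': [0.614, 0.143, 0.484], 'ft_torque': [0.002, 0.043, 0.002], 'grip_width': 1.002} 18.700000000000003
scene 483.50797023126273 278.3966515896428 210.27224809808058 [[-0.602, 0.799, -0.006], [0.529, 0.393, -0.752], [-0.598, -0.456, -0.659]] [ 329.16773228 -158.10577588 1456.27449608]
top 453.03911752423267 282.1394775520526 214.47257962533914 [[0.024, -1.0, 0.002], [-0.992, -0.024, -0.121], [0.121, 0.001, -0.993]] [ -61.63150247  496.73512297 1294.88184253]
```

View pics/scene0.png

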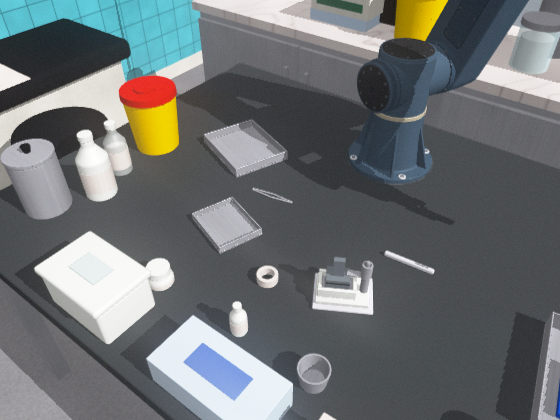

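View pics/top0.png

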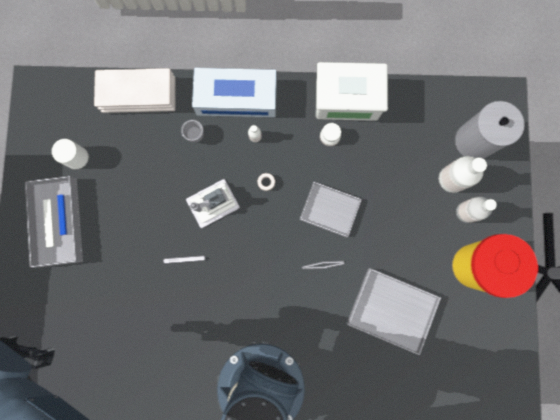

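The scene view shows the dock at (343,285), with the pack tab at (337,268) and the post with collar at (367,275). There are two similar steel trays. In the top view they are at (331,210) and (395,310), and the first is clearly smaller, so it is the one meant. I'll confirm this in an enlarged crop.

```bash
cat > h.py <<'E'
import numpy as np, pickle, cv2
D=pickle.load(open('cams.pkl','rb'))
def ray(n,u,v,z):
    c=D[n];R=np.array(c["R"]);t=np.array(c["t"])
    C=-R.T@t; d=R.T@np.array([(u-c["cx"])/c["fx"],(v-c["cy"])/c["fy"],1])
    return C+d*(z-C[2])/d[2]
def proj(n,X):
    c=D[n];p=np.array(c["R"])@np.array(X)+c["t"]
    return np.array([c["fx"]*p[0]/p[2]+c["cx"],c["fy"]*p[1]/p[2]+c["cy"]])
E
python3 - <<'E'
from h import *
a=D["top"]["color"][165:240,170:270,::-1]; b=D["scene"]["color"][245:320,295:395,::-1]; c=D["top"]["color"][175:245,290:370,::-1]
I=cv2.INTER_CUBIC
out=np.zeros((600,800,3),np.uint8)
out[:300,:400]=cv2.resize(a,(400,300),interpolation=I)
out[:300,400:]=cv2.resize(b,(400,300),interpolation=I)
out[300:580,:320]=cv2.resize(c,(320,280),interpolation=I)
e=D["scene"]["color"][190:260,185:270,::-1]; out[300:580,400:740]=cv2.resize(e,(340,280),interpolation=I)
cv2.imwrite("pics/crop1.png",out)
for n,u,v,z in[("top",331,210,10),("top",395,310,10),("top",212,203,20),("scene",343,290,20),("top",226,197,100),("scene",368,264,110)]: print(n,u,v,ray(n,u,v,z).round(1))
E
```

```text
top 331 210 [ 517.4 -194.7   10. ]
top 395 310 [ 229.6 -383.3   10. ]
top 212 203 [528.5 158.3  20. ]
scene 343 290 [532.1 164.7  20. ]
top 226 197 [534.8 107.5 100. ]
scene 368 264 [511.5 202.8 110. ]
```

View pics/crop1.png

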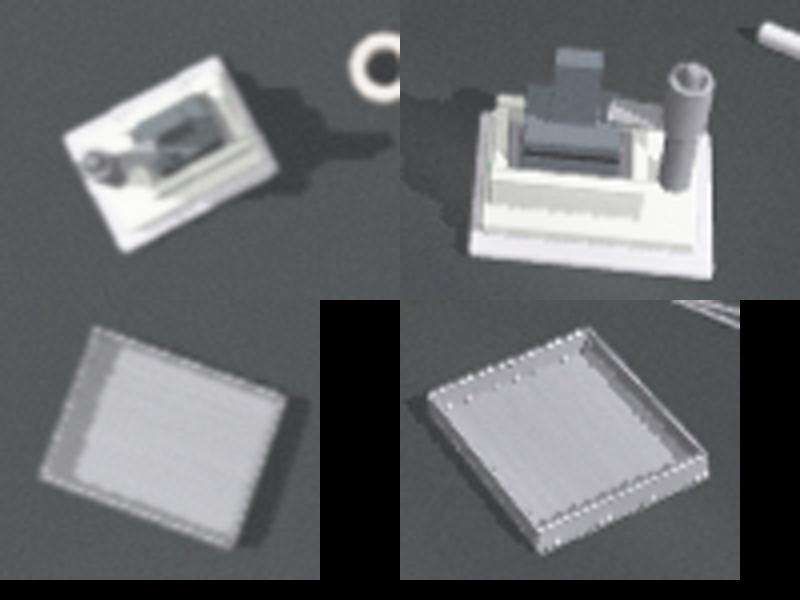

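The left crop shows the collar top at top-image pixel (194,206), and its tongue lies toward the tab at about (212,197). The scene view puts the collar top at (367.5,264). The smaller tray's rim corners are sharp in both views. I'll fit poses to these pixels.

```bash
python3 - <<'E'
from h import *
from scipy.optimize import least_squares
def fit(pts,g):
    def f(p):
        c,s=np.cos(p[2]),np.sin(p[2]);r=[]
        for n,u,v,X in pts:
            w=[p[0]+c*X[0]-s*X[1],p[1]+s*X[0]+c*X[1],X[2]]
            r+=list(proj(n,w)-[u,v])
        return r
    o=least_squares(f,g); return o.x,np.array(o.fun).reshape(-1,2).round(1).tolist()
# tray corner estimates and sizes
tc=[(313.75,181.75),(361.5,200),(349,237),(300,219.5)]
P=[ray("top",u,v,20)[:2] for u,v in tc]; print("tray sides",[round(float(np.linalg.norm(P[i]-P[i-1])),1) for i in range(4)], np.mean(P,0))
S=[ray("scene",u,v,20)[:2] for u,v in[(231.25,196.75),(261.5,229.5),(220,248.25),(192.5,214.25)]];print("scene sides",[round(float(np.linalg.norm(S[i]-S[i-1])),1) for i in range(4)], np.mean(S,0), np.round(P,0).tolist(),np.round(S,0).tolist())
bc=[(225,178.75),(240.5,208),(201.3,228),(185.8,198.8)]
B=[ray("top",u,v,8)[:2] for u,v in bc];print("base sides",[round(float(np.linalg.norm(B[i]-B[i-1])),1) for i in range(4)],np.round(B,0).tolist())
# x from pocket to post: post near corners 3,2
pts=[("top",*bc[0],(-50,-50,8)),("top",*bc[1],(-50,50,8)),("top",*bc[2],(80,50,8)),("top",*bc[3],(80,-50,8)),
 ("scene",295+68/4,245+257/4,(-50,50,0)),("scene",295+312/4,245+277/4,(80,50,0)),
 ("top",194.2,205.8,(58,0,106)),("scene",367.5,263.8,(58,0,104))]
for sgn in (1,-1):
    q=[(n,u,v,(X[0],sgn*X[1],X[2])) for n,u,v,X in pts]
    for g in (0,1.6,3,-1.6):
        x,r=fit(q,[530,160,g]); print(sgn,x.round(3),np.abs(r).max(),r if np.abs(r).max()<4 else "")
E
```

```text
tray sides [120.4, 151.2, 116.4, 152.4] [ 517.73587518 -193.77202922]
scene sides [117.1, 152.7, 116.0, 146.6] [ 518.39685861 -186.03634035] [[600.0, -141.0], [548.0, -284.0], [438.0, -247.0], [486.0, -103.0]] [[437.0, -240.0], [489.0, -96.0], [598.0, -135.0], [550.0, -273.0]]
base sides [131.1, 100.6, 130.0, 99.9] [[605.0, 124.0], [517.0, 75.0], [455.0, 189.0], [541.0, 239.0]]
1 [558.136 161.389   2.125] 26.9 
1 [558.136 161.389   2.125] 26.9 
1 [558.136 161.39    2.125] 26.9 
1 [558.136 161.39   -4.158] 26.9 
-1 [536.095 146.763   2.114] 30.1 
-1 [536.095 146.763   2.114] 30.1 
-1 [536.097 146.763   2.114] 30.1 
-1 [536.097 146.763  -4.17 ] 30.1
```

```bash
cat >> h.py <<'E'
from scipy.optimize import least_squares
def fit(pts,g):
    def f(p):
        c,s=np.cos(p[2]),np.sin(p[2]);r=[]
        for n,u,v,X in pts:
            r+=list(proj(n,[p[0]+c*X[0]-s*X[1],p[1]+s*X[0]+c*X[1],X[2]])-[u,v])
        return r
    o=least_squares(f,g); return o.x,np.array(o.fun).reshape(-1,2).round(1).tolist()
E
python3 - <<'E'
from h import *
bc=[(225,178.75),(240.5,208),(201.3,228),(185.8,198.8)]
pts=[("top",*bc[0],(-50,-50,8)),("top",*bc[1],(-50,50,8)),("top",*bc[2],(80,50,8)),("top",*bc[3],(80,-50,8)),
 ("scene",295+68/4,245+257/4,(-50,-50,0)),("scene",295+312/4,245+277/4,(80,-50,0)),
 ("top",194.2,205.8,(58,0,106)),("scene",367.5,263.8,(58,0,104))]
for q in (pts,pts[:4],[p for p in pts if p[0]=="scene"]):
    x,r=fit(q,[530,150,2.1]); print(x.round(3),r)
    print("post",x[0]+58*np.cos(x[2]),x[1]+58*np.sin(x[2]))
def tri(pairs):
    o=least_squares(lambda X:np.concatenate([proj(n,X)-[u,v] for n,u,v in pairs]),[510,180,100]);return o.x.round(1),o.fun.round(1)
print("collar top",tri([("top",194.2,205.8),("scene",367.5,263.8)]))
print("tab top top-scene", tri([("top",170+178/4,165+133/4),("scene",295+180/4,245+53/4)]))
# tongue direction: top image centre of tongue ~ (150,160) crop? 
print("tongue", ray("top",170+150/4,165+157/4,70).round(1), ray("scene",295+235/4,245+113/4,70).round(1))
q=[("top",313.75,181.75,(75,60,20)),("top",361.5,200,(75,-60,20))]
E
```

```text
[535.43  146.669   2.103] [[-1.6, 0.2], [-1.2, -0.2], [-0.5, 1.0], [-0.7, 1.0], [-1.6, -0.0], [-1.3, 0.4], [-1.1, 0.4], [-1.2, -0.7]]
post 505.98965131491235 196.6421329918719
[536.759 143.598   2.082] [[-0.0, -0.0], [-0.3, -0.1], [-0.1, 0.2], [0.4, -0.1]]
post 508.39609818099814 194.18996331536755
[534.066 149.046   2.105] [[-0.3, 0.1], [0.1, 0.5], [0.2, -0.7]]
post 504.5119920763795 198.95197402565591
collar top (array([505.9, 197.4, 102.2]), array([-1.1,  0.6, -0.9, -0. ]))
tab top top-scene (array([527.4, 143.3, 102.9]), array([-1.6,  0.9, -1.4, -0. ]))
tongue [517.4 163.1  70. ] [517.6 177.5  70. ]
```

The fit puts the dock at about (535.5,146.5) with heading 2.10, and the post at about (506,197). The smaller tray measures 150x120 and is centred at about (518,-190), so it matches. Next I'll yaw and hover over the post, with the tool x axis along the dock's -x, for a wrist look.

Call:
jog_arm --pt "0 0 0" --pt "0 0 0" --pt "0 0 0" --pt "0 0 0" --pt "0 0 0" --pt "0 0 0" --pt "0 0 0" --yaw '[1,1,1,1,1,1,0.5]' --gripper -0.2

```text
t: 0.68
position: [142.8, 530.9, 231.0]
eef_rot: [[0.498, -0.0, 0.867], [-0.867, -0.001, 0.498], [0.0, -1.0, -0.001]]
contact_force: [0.8, 0.1, 0.1]
grip_width: 0.599
```

Call:
jog_arm --pt "0.98 0 0.3" --pt "0.98 0 0.3" --pt "0.98 0 0.3" --pt "0.98 0 0.3" --pt "0.98 0 0.3" --pt "0.98 0 0.3" --pt "0.98 0 0.3" --pt "0.98 0 0.3" --pt "0.98 0 0.3" --pt "0.98 0 0.3" --pt "0.98 0 0.3" --pt "0.98 0 0.3" --pt "0.98 0 0.3" --pt "0.98 0 0.3" --pt "0.98 0 0.3" --pt "0.98 0 0.3" --pt "0 0 0" --pt "0 0 0" --yaw '[0,0,0,0,0,0,0,0,0,0,0,0,0,0,0,0,0,0]'

```text
t: 2.18
position: [504.7, 196.4, 230.8]
eef_rot: [[0.502, -0.001, 0.865], [-0.865, -0.0, 0.502], [-0.0, -1.0, -0.001]]
contact_force: [-0.4, 0.6, -0.4]
grip_width: 0.603
```

```bash
python3 - <<'E'
from rig import sense, eyes
import cv2, numpy as np, pickle
s=sense(); im=eyes.get_image("wrist")
pickle.dump((s,im),open("w1.pkl","wb")); cv2.imwrite("pics/w1.png",im["color"][:,:,::-1])
print(s["position"],s["eef_rot"].round(3) if hasattr(s["eef_rot"],"round") else s["eef_rot"],s["qpos"],s["contact_force"],s["grip_width"]); print(im["fx"],im["cx"],im["cy"],np.round(im["mount"],3))
E
```

```text
[504.66982445 196.38803273 230.75644121] [[ 0.502 -0.001  0.865]
 [-0.865 -0.     0.502]
 [-0.    -1.    -0.001]] [ 2.85106228e-01  3.36420575e-01  1.67365536e+00  7.11647653e-05
  1.13247915e+00 -2.40739731e-01] [-0.44406753  0.60283778 -0.3871818 ] 0.6025028481113568
338.54191953535695 277.0683121530192 211.50918049408756 [[-0.00000e+00  9.64000e-01  2.65000e-01 -6.86440e+01]
 [-0.00000e+00 -2.65000e-01  9.64000e-01 -1.42521e+02]
 [ 1.00000e+00  0.00000e+00  0.00000e+00 -1.00000e-02]
 [ 0.00000e+00  0.00000e+00  0.00000e+00  1.00000e+00]]
```

View pics/w1.png

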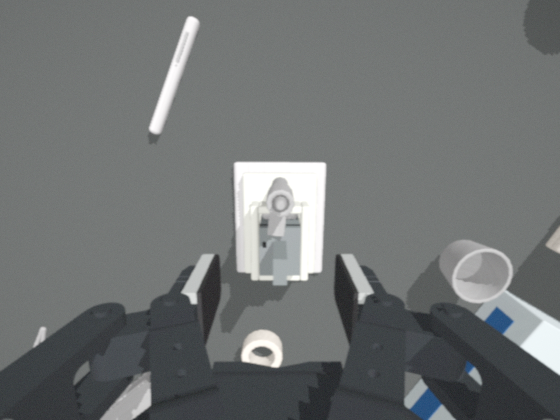

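The wrist view shows the collar top ring at (281,202), the tongue running down to the tab at (280,260), and the base plate edges at u≈236–325. The dock is well aligned with the tool.

```bash
cat >> h.py <<'E'
def wray(s,im,u,v,z):
    M=np.array(im["mount"]);Rt=np.array(s["eef_rot"]);p=np.array(s["position"])
    d=Rt@(M[:3,:3]@np.array([(u-im["cx"])/im["fx"],(v-im["cy"])/im["fy"],1])); C=Rt@M[:3,3]+p
    return C+d*(z-C[2])/d[2]
E
python3 - <<'E'
from h import *
s,im=pickle.load(open("w1.pkl","rb"))
R=np.array(s["eef_rot"]);p=np.array(s["position"])
for nm,u,v,z in[("collar/post top",281,203,108),("collar ring",281,203,102),("base tl",235,164,8),("base tr",326,163,8),("base bl",237,272,8),("base br",322,272,8),("tab top near edge",280,284,110),("tab top far edge",279.5,262,110)]:
    X=wray(s,im,u,v,z); print(nm,X.round(1),"tool:",(R.T@(X-p)).round(1))
g=cv2.resize(im["color"][150:300,215:345,::-1],None,fx=4,fy=4,interpolation=cv2.INTER_CUBIC);cv2.imwrite("pics/w1c.png",g)
E
```

```text
collar/post top [505.9 200.4 108. ] tool: [ -2.8 122.8   3.2]
collar ring [506.7 199.1 102. ] tool: [ -1.3 128.8   3.3]
base tl [454.6 192.    8. ] tool: [-21.3 222.8 -45.3]
base tr [538.8 242.1   8. ] tool: [-22.4 222.7  52.7]
base bl [516.7  81.3   8. ] tool: [105.7 222.8 -47.1]
base br [603.2 131.6   8. ] tool: [105.6 222.7  52.9]
tab top near edge [541.  138.7 110. ] tool: [ 68.2 120.7   2.5]
tab top far edge [530.3 156.1 110. ] tool: [ 47.8 120.7   2.1]
```

View pics/w1c.png

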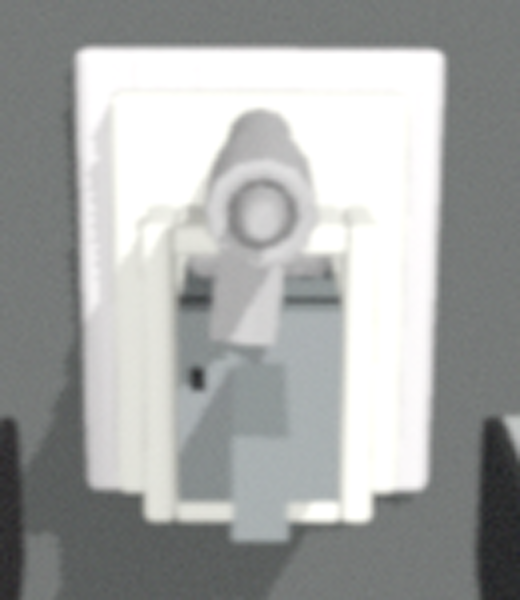

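Call:
jog_arm --pt "-0.05 0 0.1" --pt "0 1 0" --pt "0 1 0" --pt "0 1 0" --pt "0 1 0" --pt "0 0.7 0" --pt "0 0.4 0" --pt "0 0.2 0" --pt "0 0 0" --pt "0 0 0" --yaw '[0,0,0,0,0,0,0,0,0,0]'

```text
t: 3.07
position: [506.5, 200.6, 73.2]
eef_rot: [[0.504, 0.001, 0.864], [-0.864, 0.0, 0.504], [0.0, -1.0, 0.001]]
contact_force: [0.7, 0.4, -0.3]
grip_width: 0.604
```

Call:
jog_arm --pt "0 0 0" --pt "0 0 0" --pt "0 0 0" --pt "0 0 0" --pt "0 0 0" --pt "0 0 0" --pt "0 0 0" --pt "0 0 0" --yaw '[0,0,0,0,0,0,0,0]' --gripper 1 --force 30

```text
t: 3.73
position: [506.8, 200.4, 73.4]
eef_rot: [[0.504, 0.002, 0.864], [-0.864, 0.001, 0.504], [0.0, -1.0, 0.002]]
contact_force: [-0.0, 1.0, 7.4]
grip_width: 0.271
```

The opening of 0.27 (23 mm) matches the collar. Lifting straight up.

Call:
jog_arm --pt "0 -0.2 0" --pt "0 -0.5 0" --pt "0 -0.5 0" --pt "0 -0.8 0" --pt "0 -0.8 0" --pt "0 -0.8 0" --pt "0 0 0" --pt "0 0 0" --pt "0 0 0" --yaw '[0,0,0,0,0,0,0,0,0]'

```text
t: 4.48
position: [505.7, 200.0, 179.9]
eef_rot: [[0.504, -0.001, 0.864], [-0.864, -0.0, 0.504], [-0.0, -1.0, -0.001]]
contact_force: [0.1, -0.7, -2.0]
grip_width: 0.27
```

```bash
python3 - <<'E'
from rig import sense, eyes
from h import *
s=sense(); R=np.array(s["eef_rot"]); p=np.array(s["position"])
print(s["t"],p,s["contact_force"],s["grip_width"])
d=np.array([518,-190,p[2]])-p; print("tray delta in tool",(R.T@d).round(1), "tray heading rel", )
cv2.imwrite("pics/s2.png",cv2.resize(eyes.get_image("scene")["color"][150:350,230:430,::-1],(600,600)))
E
```

```text
4.4833 [505.67928444 199.97694298 179.92282911] [ 0.10377542 -0.73697047 -1.98296202] 0.26973062576418166
tray delta in tool [ 3.431e+02  1.000e-01 -1.858e+02] tray heading rel
```

View pics/s2.png

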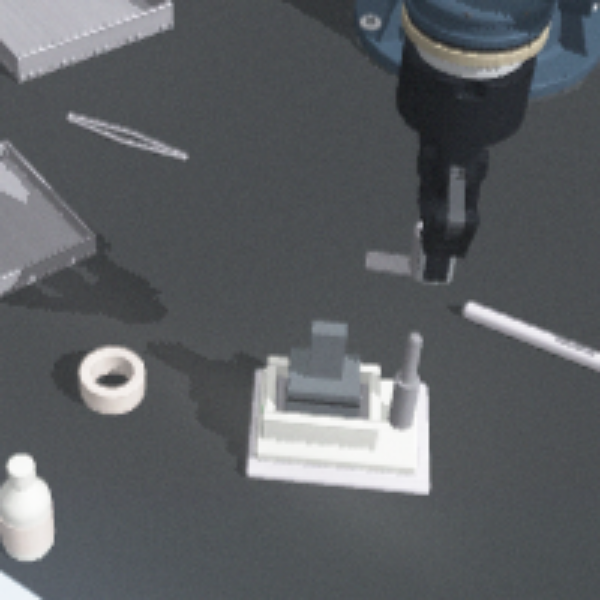

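The collar hangs upright in the gripper, clear of the post, with its tongue pointing toward the tab side. Next, to the tray.

Call:
jog_arm --pt "0.5 0 -0.27" --pt "0.95 0 -0.515" --pt "0.95 0 -0.515" --pt "0.95 0 -0.515" --pt "0.95 0 -0.515" --pt "0.95 0 -0.515" --pt "0.95 0 -0.515" --pt "0.95 0 -0.515" --pt "0.95 0 -0.515" --pt "0.95 0 -0.515" --pt "0.95 0 -0.515" --pt "0.95 0 -0.515" --pt "0.5 0 -0.27" --pt "0 0 0" --yaw '[0,0,0,0,0,0,0,0,0,0,0,0,0,0]'

```text
t: 5.7
position: [517.8, -193.3, 179.1]
eef_rot: [[0.501, -0.001, 0.865], [-0.865, 0.0, 0.501], [-0.001, -1.0, -0.001]]
contact_force: [0.2, -0.5, -1.2]
grip_width: 0.268
```

Call:
jog_arm --pt "0 0.9 0" --pt "0 0.9 0" --pt "0 0.9 0" --pt "0 0.9 0" --pt "0 0.7 0" --pt "0 0.4 0" --pt "0 0.3 0" --pt "0 0.2 0" --pt "0 0.1 0" --pt "0 0.1 0" --pt "0 0 0" --pt "0 0 0" --yaw '[0,0,0,0,0,0,0,0,0,0,0,0]'

```text
t: 6.7
position: [518.7, -190.5, 18.9]
eef_rot: [[0.504, 0.001, 0.864], [-0.864, -0.0, 0.504], [0.001, -1.0, 0.001]]
contact_force: [0.1, 0.3, -1.2]
grip_width: 0.264
```

Lowering in small steps until the collar touches the tray floor.

Call:
jog_arm --pt "0 0.1 0" --pt "0 0.1 0" --pt "0 0.05 0" --pt "0 0 0" --pt "0 0 0" --yaw '[0,0,0,0,0]'

```text
t: 7.12
position: [518.3, -190.4, 10.7]
eef_rot: [[0.504, -0.0, 0.864], [-0.864, 0.0, 0.504], [-0.0, -1.0, -0.0]]
contact_force: [-1.1, -0.0, -0.6]
grip_width: 0.27
```

Call:
jog_arm --pt "0 0.03 0" --pt "0 0 0" --yaw '[0,0]'

```text
t: 7.28
position: [518.4, -190.4, 10.5]
eef_rot: [[0.504, 0.0, 0.864], [-0.864, -0.0, 0.504], [0.0, -1.0, -0.0]]
contact_force: [-3.5, 2.0, 9.8]
grip_width: 0.265
```

Call:
jog_arm --pt "0 0 0" --pt "0 0 0" --pt "0 0 0" --pt "0 0 0" --pt "0 0 0" --pt "0 0 0" --yaw '[0,0,0,0,0,0]' --gripper -0.2

```text
t: 7.78
position: [518.3, -190.4, 9.8]
eef_rot: [[0.504, -0.0, 0.864], [-0.864, 0.0, 0.504], [-0.0, -1.0, -0.0]]
contact_force: [0.0, -0.0, -1.2]
grip_width: 0.603
```

Call:
jog_arm --pt "0 -0.3 0" --pt "0 -0.7 0" --pt "0 -0.9 0" --pt "0 -0.9 0" --pt "0 -0.9 0" --pt "0 -0.9 0" --pt "0 -0.7 0" --pt "0 0 0" --yaw '[0,0,0,0,0,0,0,0]'

```text
t: 8.45
position: [520.0, -191.2, 173.9]
eef_rot: [[0.504, 0.006, 0.864], [-0.864, -0.003, 0.504], [0.006, -1.0, 0.004]]
contact_force: [0.4, -0.8, 1.5]
grip_width: 0.601
```

```bash
python3 - <<'E'
from rig import sense, eyes
from h import *
s=sense(); R=np.array(s["eef_rot"]); p=np.array(s["position"])
print(s["t"],p,s["contact_force"],s["grip_width"])
s0,im=pickle.load(open("w1.pkl","rb"))
R0=np.array(s0["eef_rot"]);tab=np.array(s0["position"])+R0@np.array([57,0,2.6]); print("tab",tab.round(1),"delta tool",(R.T@(tab-p)).round(1))
im=eyes.get_image("wrist")["color"][:,:,::-1]
cv2.imwrite("pics/w2.png",im)
E
```

```text
8.45 [ 520.03418151 -191.15634689  173.85691895] [ 0.37799021 -0.82600451  1.49006136] 0.6009559116340957
tab [535.5 148.4 230.7] delta tool [-285.2  -57.8  184.7]
```

View pics/w2.png

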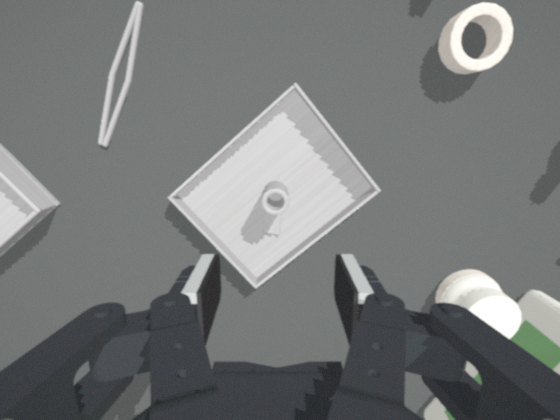

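The collar stands upright and released near the tray centre, at (275,200). On to the tab.

Call:
jog_arm --pt "-0.5 0 0.31" --pt "-0.95 0 0.615" --pt "-0.95 0 0.615" --pt "-0.95 0 0.615" --pt "-0.95 0 0.615" --pt "-0.95 0 0.615" --pt "-0.95 0 0.615" --pt "-0.95 0 0.615" --pt "-0.95 0 0.615" --pt "-0.95 0 0.615" --pt "-0.45 0 0.31" --pt "0 0 0" --pt "0 0 0" --pt "0 0 0" --yaw '[0,0,0,0,0,0,0,0,0,0,0,0,0,0]'

```text
t: 9.67
position: [533.9, 148.1, 168.3]
eef_rot: [[0.504, -0.001, 0.864], [-0.864, -0.0, 0.504], [-0.0, -1.0, -0.001]]
contact_force: [0.1, -0.5, 0.7]
grip_width: 0.599
```

```bash
python3 - <<'E'
from rig import sense, eyes
from h import *
s=sense(); R=np.array(s["eef_rot"]); p=np.array(s["position"])
im=eyes.get_image("wrist"); pickle.dump((s,im),open("w3.pkl","wb"))
print("delta tool",(R.T@(np.array([535.5,148.4,73])-p)).round(1))
cv2.imwrite("pics/w3.png",cv2.resize(im["color"][90:290,200:360,::-1],(480,600),interpolation=cv2.INTER_CUBIC))
E
```

```text
delta tool [ 0.5 95.3  1.7]
```

View pics/w3.png

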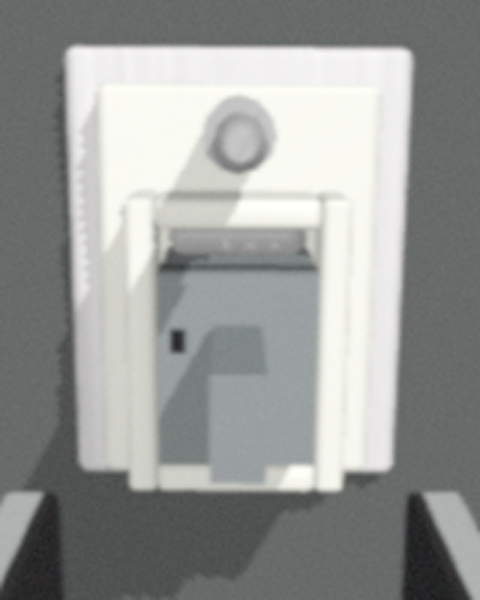

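Call:
jog_arm --pt "0.01 0.7 0.05" --pt "0 0.8 0" --pt "0 0.7 0" --pt "0 0.5 0" --pt "0 0.3 0" --pt "0 0.1 0" --pt "0 0 0" --pt "0 0 0" --yaw '[0,0,0,0,0,0,0,0]'

```text
t: 10.38
position: [536.2, 149.1, 76.7]
eef_rot: [[0.503, 0.001, 0.864], [-0.864, 0.0, 0.503], [0.0, -1.0, 0.001]]
contact_force: [0.6, 0.1, -0.5]
grip_width: 0.597
```

Call:
jog_arm --pt "0 0 0" --pt "0 0 0" --pt "0 0 0" --pt "0 0 0" --pt "0 0 0" --pt "0 0 0" --pt "0 0 0" --pt "0 0 0" --pt "0 0 0" --yaw '[0,0,0,0,0,0,0,0,0]' --gripper 1 --force 30

```text
t: 11.13
position: [535.5, 149.2, 76.5]
eef_rot: [[0.504, -0.0, 0.864], [-0.864, -0.0, 0.504], [0.0, -1.0, -0.001]]
contact_force: [-2.8, -1.4, 6.9]
grip_width: 0.136
```

The tab is gripped: opening 0.136, or 11.6 mm. First lean is away from the post (tool +x), in small increments while watching the forces.

Call:
jog_arm --pt "0.05 -0.01 0" --pt "0.05 -0.01 0" --pt "0.05 -0.01 0" --pt "0 0 0" --pt "0 0 0" --yaw '[0,0,0,0,0]'

```text
t: 11.55
position: [537.0, 146.0, 76.6]
eef_rot: [[0.503, -0.002, 0.864], [-0.864, 0.001, 0.503], [-0.002, -1.0, -0.001]]
contact_force: [-5.7, 5.3, 2.7]
grip_width: 0.136
```

Call:
jog_arm --pt "0.05 -0.015 0" --pt "0.05 -0.015 0" --pt "0.05 -0.015 0" --pt "0.05 -0.015 0" --pt "0 0 0" --pt "0 0 0" --yaw '[0,0,0,0,0,0]'

```text
t: 12.05
position: [539.6, 141.3, 78.1]
eef_rot: [[0.503, -0.003, 0.864], [-0.864, 0.001, 0.504], [-0.003, -1.0, -0.002]]
contact_force: [-6.2, 7.9, 0.6]
grip_width: 0.135
```

```bash
python3 - <<'E'
from rig import sense, eyes
from h import *
s=sense();print(s["position"],s["contact_force"],s["ft_torque"],np.array(s["eef_rot"]).T@s["contact_force"])
im=eyes.get_image("scene")["color"][230:320,290:395,::-1]
im2=eyes.get_image("wrist")["color"][90:290,200:360,::-1]
cv2.imwrite("pics/l1.png",np.hstack([cv2.resize(im,(400,343)),cv2.resize(im2,(274,343))]))
E
```

```text
[539.58650928 141.25388117  78.14994674] [-6.22351464  7.86783861  0.63918369] [ 1.58268178  1.30485703 -0.11486755] [-9.93306594 -0.60841037 -1.41690245]
```

View pics/l1.png

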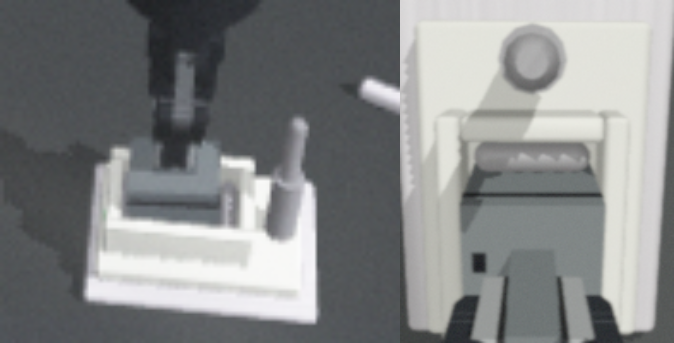

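The pack's front top edge slopes up to the right now, from (127,203) to (217,196), where it used to follow the base's downward slope. That is about 0.13 rad of real lean away from the post. Now I'll lean it towards the post, with a slow rise that nets the far side up and lets the near side sink 1 mm.

Call:
jog_arm --pt "-0.05 -0.012 0" --pt "-0.05 -0.012 0" --pt "-0.05 -0.012 0" --pt "-0.05 -0.012 0" --pt "-0.05 -0.012 0" --pt "0 0 0" --yaw '[0,0,0,0,0,0]'

```text
t: 12.65
position: [536.4, 146.3, 79.3]
eef_rot: [[0.504, -0.002, 0.864], [-0.864, -0.001, 0.504], [-0.0, -1.0, -0.002]]
contact_force: [2.1, -2.6, -25.8]
grip_width: 0.135
```

Call:
jog_arm --pt "-0.05 -0.012 0" --pt "-0.05 -0.012 0" --pt "-0.05 -0.012 0" --pt "0 0 0" --yaw '[0,0,0,0]'

```text
t: 12.98
position: [534.5, 150.1, 81.1]
eef_rot: [[0.504, -0.001, 0.864], [-0.864, -0.001, 0.504], [0.0, -1.0, -0.002]]
contact_force: [1.5, -5.2, -21.3]
grip_width: 0.134
```

Call:
jog_arm --pt "-0.05 -0.012 0" --pt "-0.05 -0.012 0" --pt "-0.05 -0.012 0" --pt "-0.05 -0.012 0" --pt "0 0 0" --pt "0 0 0" --yaw '[0,0,0,0,0,0]'

```text
t: 13.48
position: [531.9, 154.9, 83.2]
eef_rot: [[0.504, -0.0, 0.864], [-0.864, -0.001, 0.504], [0.001, -1.0, -0.001]]
contact_force: [1.2, -7.5, -14.5]
grip_width: 0.132
```

I'll measure the lean numerically: the black dot on the pack's top, seen in the wrist camera, gives the pack's angle in the gripper.

```bash
cat >> h.py <<'E'
def dot(im,u0=240,u1=272,v0=180,v1=290):
    g=cv2.cvtColor(im["color"],cv2.COLOR_RGB2GRAY)[v0:v1,u0:u1]
    _,m=cv2.threshold(g,50,255,cv2.THRESH_BINARY_INV)
    n,_,st,ce=cv2.connectedComponentsWithStats(m)
    return [(round(ce[i][0]+u0,1),round(ce[i][1]+v0,1),int(st[i][4])) for i in range(1,n) if 6<st[i][4]<200]
GR=None
def wproj(im,X):   # tool-frame point to wrist pixel
    M=np.array(im["mount"]);c=M[:3,:3].T@(np.array(X)-M[:3,3])
    return im["fx"]*c[0]/c[2]+im["cx"],im["fy"]*c[1]/c[2]+im["cy"]
def lean():
    from rig import sense,eyes
    s=sense();im=eyes.get_image("wrist");ds=dot(im)
    print("t",round(s["t"],2),"pos",np.round(s["position"],1),"F",np.round(s["contact_force"],1),"dots",ds)
    return s,im,ds
E
python3 - <<'E'
from h import *
s0,i0=pickle.load(open("w3.pkl","rb")); print("ref",dot(i0)); d=dot(i0)[0]
X=np.array(s0["eef_rot"]).T@(wray(s0,i0,d[0],d[1],65)-np.array([535.5,149.2,76.5])); print("dot in tool frame at grip",X.round(1))
s,im,ds=lean()
for th in np.arange(-.2,.21,.05):   # th>0: leaning towards post
    g=np.array([0,-18.7,0]);r=X-g;c,sn=np.cos(th),np.sin(th)
    # top leans to -toolx, so things below the grip go +toolx
    Y=g+[c*r[0]+sn*r[1],c*r[1]-sn*r[0],r[2]]; print(round(th,2),np.round(wproj(im,Y),1))
cv2.imwrite("pics/l2.png",im["color"][:,:,::-1])
E
```

```text
ref [(np.float64(258.6), np.float64(202.8), 9)]
dot in tool frame at grip [ -7.6  11.5 -15.9]
t 13.48 pos [531.9 154.9  83.2] F [  1.2  -7.5 -14.5] dots [(np.float64(247.1), np.float64(213.5), 29), (np.float64(245.6), np.float64(251.1), 38), (np.float64(260.3), np.float64(270.2), 58), (np.float64(241.4), np.float64(272.9), 62)]
-0.2 [243.7 238.6]
-0.15 [243.9 241. ]
-0.1 [244.1 243.4]
-0.05 [244.3 245.9]
-0.0 [244.4 248.5]
0.05 [244.6 251.1]
0.1 [244.7 253.8]
0.15 [244.8 256.6]
0.2 [244.9 259.4]
```

The first lean gives about -0.10 rad by the same measure, and the pack is now at about +0.05. Leaning further towards the post.

Call:
jog_arm --pt "-0.05 -0.005 0" --pt "-0.05 -0.005 0" --pt "-0.05 -0.005 0" --pt "0 0 0" --pt "0 0 0" --yaw '[0,0,0,0,0]'

```text
t: 13.95
position: [530.0, 158.5, 84.1]
eef_rot: [[0.504, 0.001, 0.864], [-0.864, -0.002, 0.504], [0.002, -1.0, -0.0]]
contact_force: [0.8, -11.1, -10.2]
grip_width: 0.134
```

```bash
python3 -c "
from h import *
lean()"
```

```text
t 13.95 pos [530.  158.5  84.1] F [  0.8 -11.1 -10.2] dots [(np.float64(248.0), np.float64(218.0), 17), (np.float64(244.8), np.float64(254.4), 27), (np.float64(260.5), np.float64(270.0), 68), (np.float64(241.3), np.float64(272.9), 68)]
```

That reads about +0.11 rad, so the lean towards the post is met. Rocking back: lateral first, then rising once it rotates, to keep the pull below the dock's weight.

Call:
jog_arm --pt "0.06 0 0" --pt "0.06 0 0" --pt "0.06 -0.005 0" --pt "0.06 -0.01 0" --pt "0.06 -0.01 0" --pt "0 0 0" --yaw '[0,0,0,0,0,0]'

```text
t: 14.5
position: [533.5, 152.6, 84.6]
eef_rot: [[0.503, -0.002, 0.864], [-0.864, 0.001, 0.503], [-0.002, -1.0, -0.001]]
contact_force: [-7.6, 5.0, -5.0]
grip_width: 0.133
```

Call:
jog_arm --pt "0.06 -0.015 0" --pt "0.06 -0.015 0" --pt "0.06 -0.015 0" --pt "0 0 0" --yaw '[0,0,0,0]'

```text
t: 14.83
position: [536.2, 148.3, 86.4]
eef_rot: [[0.503, -0.002, 0.864], [-0.864, 0.002, 0.503], [-0.002, -1.0, -0.001]]
contact_force: [-9.4, 5.4, 1.8]
grip_width: 0.132
```

Call:
jog_arm --pt "0.06 -0.015 0" --pt "0.06 -0.015 0" --pt "0.06 -0.015 0" --pt "0 0 0" --yaw '[0,0,0,0]'

```text
t: 15.17
position: [538.9, 143.8, 87.9]
eef_rot: [[0.503, -0.002, 0.864], [-0.864, 0.002, 0.503], [-0.002, -1.0, -0.0]]
contact_force: [-10.5, 6.0, 3.2]
grip_width: 0.135
```

```bash
python3 -c "
from h import *
lean()"
```

```text
t 15.17 pos [538.9 143.8  87.9] F [-10.5   6.    3.2] dots [(np.float64(244.1), np.float64(204.6), 17), (np.float64(245.7), np.float64(243.4), 54), (np.float64(241.3), np.float64(271.0), 68), (np.float64(259.4), np.float64(275.9), 39)]
```

Lean is -0.10, with the TCP up 11.4 mm and low vertical force. Rocking towards the post again.

Call:
jog_arm --pt "-0.06 0 0" --pt "-0.06 0 0" --pt "-0.06 -0.01 0" --pt "-0.06 -0.01 0" --pt "-0.06 -0.015 0" --pt "0 0 0" --yaw '[0,0,0,0,0,0]'

```text
t: 15.72
position: [535.4, 149.8, 88.5]
eef_rot: [[0.504, 0.001, 0.864], [-0.864, -0.001, 0.504], [0.001, -1.0, 0.0]]
contact_force: [-0.1, -8.7, -7.7]
grip_width: 0.134
```

Call:
jog_arm --pt "-0.06 -0.02 0" --pt "-0.06 -0.02 0" --pt "-0.06 -0.02 0" --pt "0 0 0" --yaw '[0,0,0,0]'

```text
t: 16.05
position: [532.8, 154.3, 90.2]
eef_rot: [[0.504, 0.001, 0.864], [-0.864, -0.001, 0.504], [0.002, -1.0, 0.0]]
contact_force: [-0.2, -8.6, -9.8]
grip_width: 0.135
```

Call:
jog_arm --pt "-0.06 -0.02 0" --pt "-0.06 -0.02 0" --pt "-0.06 -0.02 0" --pt "0 0 0" --yaw '[0,0,0,0]'

```text
t: 16.38
position: [530.6, 159.8, 92.7]
eef_rot: [[0.504, 0.002, 0.864], [-0.864, 0.0, 0.504], [0.001, -1.0, 0.002]]
contact_force: [-0.3, -1.6, -2.7]
grip_width: 0.136
```

```bash
python3 -c "
from h import *
lean()"
```

```text
t 16.38 pos [530.6 159.8  92.7] F [-0.3 -1.6 -2.7] dots [(np.float64(260.5), np.float64(270.2), 65), (np.float64(241.5), np.float64(270.5), 71)]
```

The force dropped to the pack's own weight, so it is loose. I'll straighten it while its foot is still guided, then lift.

Call:
jog_arm --pt "0.06 0 0" --pt "0.06 0 0" --pt "0.06 0 0" --pt "0.06 0 0" --pt "0.06 0 0" --pt "0 0 0" --pt "0 0 0" --yaw '[0,0,0,0,0,0,0]'

```text
t: 17.02
position: [534.7, 153.4, 93.7]
eef_rot: [[0.503, 0.002, 0.864], [-0.864, 0.003, 0.503], [-0.001, -1.0, 0.003]]
contact_force: [-9.6, 9.4, 17.6]
grip_width: 0.134
```

```bash
python3 -c "
from h import *
s,im,d=lean()
e=im['color'][90:300,200:360,::-1]
from rig import eyes
f=eyes.get_image('scene')['color'][220:320,290:395,::-1]
cv2.imwrite('pics/l3.png',np.hstack([cv2.resize(f,(420,400)),cv2.resize(e,(305,400))]))"
```

```text
t 17.02 pos [534.7 153.4  93.7] F [-9.6  9.4 17.6] dots [(np.float64(242.3), np.float64(266.7), 93), (np.float64(261.1), np.float64(263.7), 36), (np.float64(258.7), np.float64(283.2), 15)]
```

View pics/l3.png

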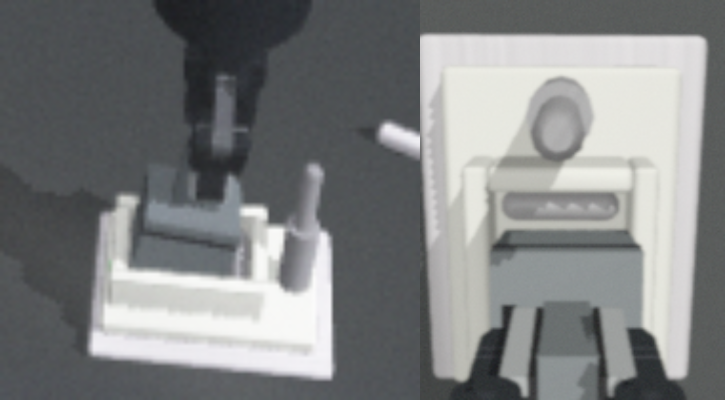

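The pack leans about 0.1 rad towards the post, and its left foot bears on the left rib. I'll ease up a little, then press it upright against that side.

Call:
jog_arm --pt "0 -0.05 0" --pt "0 -0.05 0" --pt "0 0 0" --pt "0 0 0" --yaw '[0,0,0,0]'

```text
t: 17.45
position: [534.6, 151.8, 94.6]
eef_rot: [[0.504, 0.001, 0.864], [-0.864, 0.0, 0.504], [0.0, -1.0, 0.001]]
contact_force: [0.3, 0.0, -2.7]
grip_width: 0.135
```

Call:
jog_arm --pt "0.06 -0.02 0" --pt "0.06 -0.02 0" --pt "0.06 -0.02 0" --pt "0 0 0" --pt "0 0 0" --yaw '[0,0,0,0,0]'

```text
t: 17.87
position: [536.8, 147.4, 96.3]
eef_rot: [[0.504, -0.0, 0.864], [-0.864, 0.0, 0.504], [-0.0, -1.0, -0.0]]
contact_force: [-2.8, 3.2, -1.3]
grip_width: 0.133
```

```bash
python3 -c "
from h import *
lean()"
```

```text
t 17.87 pos [536.8 147.4  96.3] F [-2.8  3.2 -1.3] dots [(np.float64(246.3), np.float64(250.3), 30), (np.float64(260.4), np.float64(267.9), 28), (np.float64(241.3), np.float64(270.9), 67), (np.float64(258.7), np.float64(283.5), 13)]
```

Lean is about 0.035, with only a light touch. A touch more, then lift 18 mm.

Call:
jog_arm --pt "0.05 0 0" --pt "0 -0.05 0" --pt "-0.02 -0.1 0" --pt "-0.03 -0.1 0" --pt "0 -0.1 0" --pt "0 -0.1 0" --pt "0 -0.1 0" --pt "0 -0.05 0" --pt "0 0 0" --pt "0 0 0" --pt "0 0 0" --pt "0 0 0" --yaw '[0,0,0,0,0,0,0,0,0,0,0,0]'

```text
t: 18.92
position: [536.8, 147.2, 114.1]
eef_rot: [[0.504, -0.0, 0.864], [-0.864, -0.0, 0.504], [-0.0, -1.0, -0.0]]
contact_force: [-0.4, 0.0, -3.3]
grip_width: 0.137
```

```bash
python3 -c "
from h import *
s,im,d=lean()
e=im['color'][90:300,200:360,::-1]
from rig import eyes
S=eyes.get_image('scene')['color']; f=S[205:320,290:395,::-1]
cv2.imwrite('pics/l4.png',np.hstack([cv2.resize(f,(420,460),interpolation=2),cv2.resize(S[190:260,185:270,::-1],(380,460))]))"
```

```text
t 18.92 pos [536.8 147.2 114.1] F [-0.4  0.  -3.3] dots [(np.float64(246.6), np.float64(249.2), 34), (np.float64(260.8), np.float64(264.5), 24), (np.float64(241.8), np.float64(265.6), 30), (np.float64(258.6), np.float64(283.8), 12)]
```

View pics/l4.png

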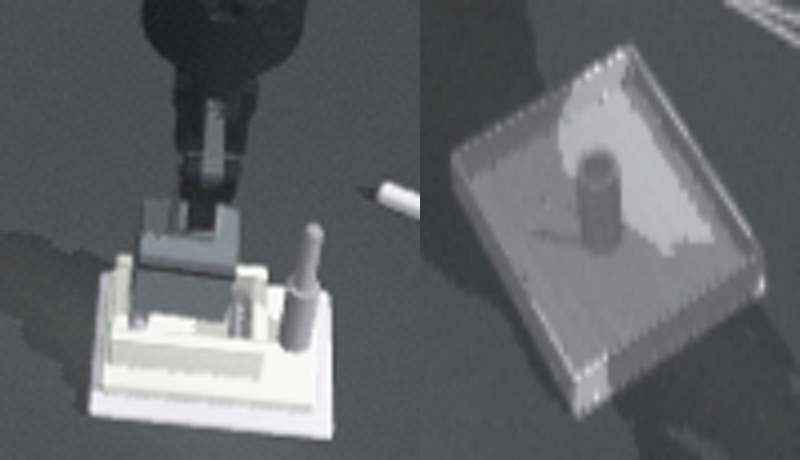

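The pack is upright and clear, with its bottom edge at crop (133,312)–(232,322). The collar is still standing in the tray. I'll check the foot height from those pixels.

```bash
python3 -c "
from h import *
h=2.10;ex=np.array([np.cos(h),np.sin(h),0]);ey=np.array([-np.sin(h),np.cos(h),0])
c=np.array([536.8,147.2,0])
off=proj('scene',np.array([505.5,199.5,110]))-[290+313/4,205+228/4]
print('post-top check offset',off)
for z in(45,50,55,60,65):
    print(z,[((proj('scene',c+sx*25*ex-20*ey+[0,0,z])-[290,205])*4).round(0).tolist() for sx in(-1,1)],'top',[((proj('scene',c+sx*25*ex-20*ey+[0,0,z+45])-[290,205])*4).round(0).tolist() for sx in(-1,1)])
from rig import sense; s=sense(); print(s['t'],s['position'],s['contact_force'])
"
```

```text
post-top check offset [-0.25775888 -0.45822822]
45 [[135.0, 325.0], [230.0, 333.0]] top [[140.0, 268.0], [237.0, 277.0]]
50 [[135.0, 319.0], [231.0, 327.0]] top [[140.0, 262.0], [238.0, 270.0]]
55 [[136.0, 313.0], [231.0, 321.0]] top [[141.0, 255.0], [239.0, 263.0]]
60 [[136.0, 306.0], [232.0, 315.0]] top [[141.0, 249.0], [240.0, 257.0]]
65 [[137.0, 300.0], [233.0, 308.0]] top [[142.0, 242.0], [241.0, 250.0]]
19.0167 [536.8208481  147.24176531 114.11555858] [ 0.01104258 -0.25742483 -3.25987251]
```

The foot is at about 55 mm (10 mm above the rim), the edge slopes match an upright pack, and the wrist force is just the pack's weight. Handing in.

```bash
python3 -c "
from rig import ticket
print(ticket.hand_in())"
```

```text
the job is handed in; nothing more can be done
None
```

The job is handed in at about 19 s of the 64 s allowed. The collar is in the tray, and the pack is loose and held upright just above its pocket. No verdict was reported.

**What I did:** I lifted the collar off the post and stood it, released, near the middle of the smaller tray. Then I gripped the pack's tab and rocked it away from the post, towards it, away and towards again until it came loose. Only yaw turns were available, so the pack leaned by pivoting between the pads as I shifted the gripper.

**Last checks:**
- **Pack height:** its underside is about 55 mm above the counter, roughly 10 mm above the rim, measured from the scene picture.
- **Pack position:** it is upright to within a few hundredths of a radian and about 2 mm from the pocket's centre.
- **Contact:** the wrist carries about 3.3 N, about the pack's own weight, so it is touching nothing else.
- **Collar:** it was still standing in the tray in the last picture.
- **Bystanders:** I did not touch any of them knowingly, but I did not measure them again at the end.

**Leans:** the wrist camera gave about -0.10 rad away from the post and +0.11 rad towards it. It is only good to a few hundredths of a radian, but both are well past the 0.05 needed.

**What went less well:**
- **Upward pull:** on the first return rock the pull briefly reached about 26 N. That is slightly above the dock's weight, so the dock may have lifted for a moment. I could not read the dock's height directly; the last picture shows it seated.
- **Push on the rib:** while I straightened the loose pack it pressed down on a rib with about 18 N, and I eased that off.
- **Camera mismatch:** the scene and top cameras disagreed by about 5 mm, so I used the wrist camera for both grasps.

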